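# Put the steel offcuts away in the sloping stock trays

## Task

Put the four loose steel offcuts away in the sloping stock trays, each in the tray that already holds a piece of the same section: lay it flat on top of that piece, in line with it down the middle of the tray, with its end back against the backstop so that all ends are even there. Of the two loose square tubes the longer goes below and the shorter on top of it; the pieces already in the trays stay where they lie.

Things in the scene. Friction and masses are not known exactly. Their poses are not given: they have to be found in the camera images.
- tube_tray_seat (a point): Fixed grey steel tray holding tube_kept (40 mm square tube). Floor 100 x 130 mm, no side walls, too rough to slide on, falls 12 deg away from the robot to a 97 mm high backstop square to it. Point: middle of the corner of floor and backstop, about 26 mm above the table; y up the slope away from the backstop, x across, z square to the floor, up. A seated piece has x = 0, its centre half its length along y. Three such trays, alike.
- flat_tray_seat (a point): Fixed grey steel tray holding flat_kept (8 mm flat bar). Floor 100 x 130 mm, no side walls, too rough to slide on, falls 12 deg away from the robot to a 97 mm high backstop square to it. Point: middle of the corner of floor and backstop, about 26 mm above the table; y up the slope away from the backstop, x across, z square to the floor, up. A seated piece has x = 0, its centre half its length along y. Three such trays, alike.
- rect_tray_seat (a point): Fixed grey steel tray holding rect_kept (50 x 25 rectangular tube). Floor 100 x 130 mm, no side walls, too rough to slide on, falls 12 deg away from the robot to a 97 mm high backstop square to it. Point: middle of the corner of floor and backstop, about 26 mm above the table; y up the slope away from the backstop, x across, z square to the floor, up. A seated piece has x = 0, its centre half its length along y. Three such trays, alike.
- tube_kept: Brown steel square tube, 40 x 40 mm, 120 mm long, 0.28 kg, already put away. Origin: centre of the underside; y along its length, x across, z up out of its top. It is loose, lies on the floor of its tray along the middle line with one end at the backstop, and stays there.
- flat_kept: Dark steel flat bar, 32 mm wide, 8 mm thick, 110 mm long, 0.21 kg, already put away. Origin: centre of the underside; y along its length, x across, z up out of its top. It is loose, lies on the floor of its tray along the middle line with one end at the backstop, and stays there.
- rect_kept: Dark steel rectangular tube, 50 mm wide, 25 mm high, 120 mm long, 0.26 kg, already put away. Origin: centre of the underside; y along its length, x across, z up out of its top. It is loose, lies on the floor of its tray along the middle line with one end at the backstop, and stays there.
- tube_long: The longer of the two loose square tubes: brown steel, 40 x 40 mm, 120 mm long, wall 3 mm, about 0.28 kg, lying on the table. Origin: centre of the underside; y along its length, x across, z up out of its top.
- tube_short: The shorter of the two loose square tubes: brown steel, 40 x 40 mm, 80 mm long, wall 3 mm, about 0.19 kg, lying on the table. Origin: centre of the underside; y along its length, x across, z up out of its top.
- flat_bar: Loose flat bar: dark steel, 32 mm wide, 8 mm thick, 110 mm long, about 0.21 kg, lying flat on the table. Origin: centre of the underside; y along its length, x across, z up out of its top.
- rect_tube: Loose rectangular tube: dark steel, 50 mm wide, 25 mm high, 100 mm long, wall 3 mm, about 0.22 kg, lying on its wide side on the table. Origin: centre of the underside; y along its length, x across, z up out of its top.

How it is judged:
At the end, for the whole second after the job is handed in: All seven pieces lie flat and still in the tray of their section, stacked (square tubes: kept, long, short), each within 12 mm of the tray's middle line, its end within 12 mm of the backstop, level to 6 mm (flats 4), in line with the tray to 0.17 rad and flat to 0.12 rad (x of tube_kept in the frame of tube_tray_seat between -0.012 and 0.012 m and y of tube_kept in the frame of tube_tray_seat between 0.056 and 0.072 m and z of tube_kept in the frame of tube_tray_seat between -0.006 and 0.006 m and angle between the y axis of each of tube_kept, tube_long, tube_short and the y axis of tube_tray_seat, either way round below 0.17 rad and angle between the z axis of each of tube_kept, tube_long, tube_short and the z axis of tube_tray_seat, either way round below 0.12 rad and linear speed of each of tube_kept, flat_kept, rect_kept, tube_long, tube_short, flat_bar, rect_tube below 0.02 m/s and angular speed of each of tube_kept, flat_kept, rect_kept, tube_long, tube_short, flat_bar, rect_tube below 0.1 rad/s and x of flat_kept in the frame of flat_tray_seat between -0.012 and 0.012 m and y of flat_kept in the frame of flat_tray_seat between 0.051 and 0.067 m and z of flat_kept in the frame of flat_tray_seat between -0.004 and 0.004 m and angle between the y axis of each of flat_kept, flat_bar and the y axis of flat_tray_seat, either way round below 0.17 rad and angle between the z axis of each of flat_kept, flat_bar and the z axis of flat_tray_seat, either way round below 0.12 rad and x of rect_kept in the frame of rect_tray_seat between -0.012 and 0.012 m and y of rect_kept in the frame of rect_tray_seat between 0.056 and 0.072 m and z of rect_kept in the frame of rect_tray_seat between -0.006 and 0.006 m and angle between the y axis of each of rect_kept, rect_tube and the y axis of rect_tray_seat, either way round below 0.17 rad and angle between the z axis of each of rect_kept, rect_tube and the z axis of rect_tray_seat, either way round below 0.12 rad and x of tube_long in the frame of tube_tray_seat between -0.012 and 0.012 m and y of tube_long in the frame of tube_tray_seat between 0.056 and 0.072 m and z of tube_long in the frame of tube_tray_seat between 0.034 and 0.046 m and x of tube_short in the frame of tube_tray_seat between -0.012 and 0.012 m and y of tube_short in the frame of tube_tray_seat between 0.036 and 0.052 m and z of tube_short in the frame of tube_tray_seat between 0.074 and 0.086 m and x of flat_bar in the frame of flat_tray_seat between -0.012 and 0.012 m and y of flat_bar in the frame of flat_tray_seat between 0.051 and 0.067 m and z of flat_bar in the frame of flat_tray_seat between 0.004 and 0.012 m and x of rect_tube in the frame of rect_tray_seat between -0.012 and 0.012 m and y of rect_tube in the frame of rect_tray_seat between 0.046 and 0.062 m and z of rect_tube in the frame of rect_tray_seat between 0.019 and 0.031 m); the robot touches nothing.
It also fails if it takes over 99 s, if anything falls off the work surface, if the arm or the gripper's body presses on something with over 40 N, if the wrist force passes 120 N, or if a joint passes its speed limit or range.

## Robot

A 6-joint arm with a two-finger parallel gripper is mounted at the origin on a cart in front of the work surface, level with it; the furniture and walls round the work are solid. World frame = base frame: x ahead of the robot, y to its left, z up, the work surface at z = 0. Lengths are in m, angles in rad, forces in N, time in s.
With the tool pointing down it reaches from about 0.25 to 0.8 m from the base axis. Payload 3.9 kg.
Tool frame: the origin (TCP) lies midway between the tips of the shut fingers; the grasp point (between the pads) lies 19 mm behind it; x points along the fingers, z is the direction in which the jaws open and shut, and the axes are right-handed (so a half turn about x gives the same grasp; the last joint's range is limited). The gripper opens to 85 mm and grips with 20 to 120 N. Pads are 22 mm wide; open, the fingers measure 114 mm over their backs; the gripper's body (76 mm by 85 mm) begins 54 mm behind the grasp point. The pads swing forward as they close: fully open they stand 13 mm farther back than shut.
Start: joints at [1.281, 0.26, -0.138, 1.173, 0, 1.571], TCP at [0.15, 0.503, 0.231] pointing down, gripper open.
Joint ranges: [-2.78, 2.78], [-0.83, 1.72], [-1.28, 1.37], [-1.9, 2.12], [-1.57, 1.48], [-3.14, 3.14]. Speed limits (rad/s): [2.57, 2.57, 3.14, 3.14, 3.14, 3.14].

## Interface

Orientations are given as a 3x3 rotation matrix whose columns are the frame's x, y, z axes.
In Python, from plant import robot, jaws, sensors, cams, order gives the robot as it stands. The module is installed in compiled form; this text tells all that it offers. Calls block until the motion is done:
- robot.goto(position, orientation): joint-space move of the TCP to a pose.
- robot.servo_line(position, rotation=None, vel=0.15, max_force=None): straight line of the TCP; rotation=None keeps the orientation; vel is the mean speed in m/s. With max_force (N) it stops when the force on the tool has changed by that much, and returns True; else False.
- robot.move_j(angles): joint-space move.
- jaws.gripper_open() and jaws.close(): open the fingers fully, or close them until they stop; the grip force is fixed at half the most.
- robot.dwell(seconds).
- robot.ik(position, orientation): joint angles nearest the present ones, or None.
- sensors.get_state(): the state.
- cams.grab_frame(name): name is "scene" or "top" or "wrist"; returns the picture (384x512x3 uint8, blue, green, red); there is no depth.
- cams.camera_model(name): a dict with "fovy" (degrees; the focal length in pixels is half the picture's height over the tangent of half this angle, whatever the lens; pixels are square), "cx", "cy" (the principal point, pixels), "xyz" and "attitude" of the camera in the world; the wrist camera has in their place "tool_from_camera" (4x4, takes a point from camera to tool coordinates, whose origin is the TCP and whose axes are the tool frame's). Camera axes: x right, y up, looking along -z (the intrinsics and any distortion apply to the point x, -y, -z); pixel columns grow to the right and rows downward; lengths in m; the calibration is good to about 2 mm. The wrist camera is an equidistant fisheye: a pixel r from the principal point sees the ray r / f radians off the axis. A picture is of the moment at which its call begins: read the wrist's pose just before it. camera_model takes no time and is no camera call.
A pose or a line that the arm cannot do raises robot.Unreachable and nothing moves.
- order.job_done(): hands the job in, once; it reports no verdict.
Trained networks look in the newest picture that a camera, given by its name, has taken for a name from the list of things; names that differ only in an ending like _2 or _b are one class to them, and where a whole thing is asked for, a point or a joint stands for the part that bears it (a point fixed in the world has none). Each returns a list of dicts, best first, with "score" (0 to 1); they miss things now and then, are a little off and sometimes report something else, mostly with a low value. They report only what shows in the picture. A call takes as long as a camera call.
- cams.silhouettes(target, camera): "region" (384x512 bool, what is visible of it) and "box" ([left, top, right, bottom] in pixels, round what is visible of it).
- cams.tip_of(target, camera): "location" ([column, row] in pixels: a listed point, or the origin of a listed thing).
The state is a dict: "clock": time; "q": joint angles; "qd": joint speeds; "effort": joint torques, N m; "tool_pos": TCP position; "ee_rot": TCP orientation; "wrist_force": force on the tool from outside, world axes, zero at the start; "wrist_torque": the same for the moment, N m; "gripper_width": finger opening in m.
Only numpy, scipy, OpenCV 4.12 (cv2) and the standard library are available. Lean on these libraries where they do the work, as an engineer would, in place of code of your own. Each camera call takes 0.05 s, during which the arm holds its last target.

## Working session

There is one attempt and no reset: what is moved stays moved. The work goes in short steps, each a Python script; the robot and the scene stay as the last script left them, time stands still between calls to the robot, and variables do not carry over. Pictures are saved under pics/ and viewed, and the job is handed in when it is done.

```bash
mkdir -p pics; python3 - <<'E'
from plant import robot,jaws,sensors,cams,order
import cv2,numpy as np
for n in["scene","top","wrist"]:
    im=cams.grab_frame(n); cv2.imwrite(f"pics/{n}0.png",im); m=cams.camera_model(n); print(n,m)
    for t in ["tube_long","tube_short","flat_bar","rect_tube","tube_kept","flat_kept","rect_kept","tube_tray_seat","flat_tray_seat","rect_tray_seat"]:
        r=cams.tip_of(t,n); print(t,[(np.round(x["location"],1).tolist(),round(x["score"],2)) for x in r][:3])
s=sensors.get_state();print(s)
E
```

```text
scene {'fovy': 55.896654736930536, 'cx': 251.75403794586043, 'cy': 190.50143985703573, 'xyz': array([ 0.00755216, -0.6300426 ,  0.78389417]), 'attitude': array([[ 0.73852777,  0.42556426, -0.52294531],
       [-0.67412845,  0.47908123, -0.56216725],
       [ 0.01129499,  0.76770843,  0.64069976]])}
tube_long [([314.4, 249.1], 0.95), ([262.0, 189.3], 0.54), ([225.6, 169.3], 0.3)]
tube_short [([312.9, 312.5], 0.87)]
flat_bar [([254.5, 253.4], 0.94)]
rect_tube [([210.1, 208.3], 0.64), ([317.9, 248.9], 0.26), ([238.0, 165.1], 0.22)]
tube_kept [([225.4, 168.4], 0.98), ([262.8, 188.4], 0.27)]
flat_kept [([181.0, 160.0], 0.76)]
rect_kept [([259.7, 191.1], 0.71), ([192.6, 154.4], 0.2)]
tube_tray_seat [([238.9, 164.0], 0.78)]
flat_tray_seat [([189.9, 153.4], 0.73)]
rect_tray_seat [([272.9, 188.4], 0.79), ([252.3, 251.4], 0.63), ([223.8, 169.2], 0.37)]
top {'fovy': 50.02606606103618, 'cx': 254.08230424362498, 'cy': 192.37372670095138, 'xyz': array([ 0.35149693, -0.01879747,  1.23679074]), 'attitude': array([[ 8.63584494e-04,  9.84788997e-01, -1.73752371e-01],
       [-9.99998421e-01,  5.805983
[... 1191 characters left out ...]
,  1.17270918e+00,
       -1.40236048e-05,  1.57076872e+00]), 'qd': array([-0.00058271,  0.00022472,  0.00065884, -0.00051209,  0.00074505,
       -0.00078307]), 'effort': array([-1.31646379e-03, -4.05604792e+01,  2.54229265e+01,  1.12903974e-03,
       -5.76801267e-05, -7.22163833e-06]), 'tool_pos': array([0.15001576, 0.50309455, 0.23129203]), 'ee_rot': array([[ 2.74504810e-06, -9.58313736e-01,  2.85718014e-01],
       [-3.98713200e-05,  2.85718014e-01,  9.58313735e-01],
       [-9.99999999e-01, -1.40225717e-05, -3.74249239e-05]]), 'wrist_force': array([-0.0021997 , -0.04726928, -1.31125005]), 'wrist_torque': array([0.01714111, 0.02136487, 0.01366235]), 'gripper_width': 0.08556775460845224}
```

View pics/top0.png

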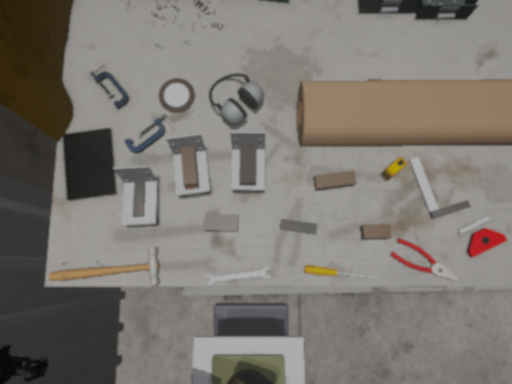

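View pics/scene0.png

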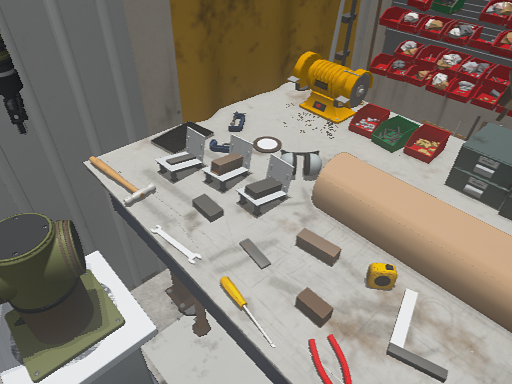

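View pics/wrist0.png

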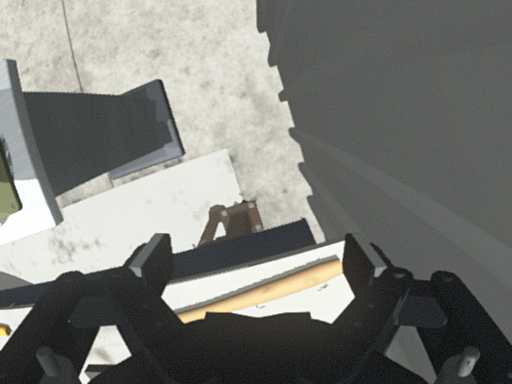

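The top view shows three trays at about (139,199), (191,167) and (249,168), with backstops on the far side. The loose pieces are at (218,223) rect, (297,227) flat, (335,180) long tube and (375,231) short tube. The networks agree with this. Next I'll fit box models to the silhouettes.

```bash
cat > h.py <<'E'
from plant import robot,jaws,sensors,cams,order
import cv2,numpy as np
from scipy.optimize import minimize
from scipy.spatial.transform import Rotation as Ro
DIM={"tube_long":(.04,.12,.04),"tube_short":(.04,.08,.04),"flat_bar":(.032,.11,.008),"rect_tube":(.05,.1,.025),
"tube_kept":(.04,.12,.04),"flat_kept":(.032,.11,.008),"rect_kept":(.05,.12,.025)}
SL=np.deg2rad(12)
def cam(n,st=None):
    m=cams.camera_model(n); f=192/np.tan(np.deg2rad(m["fovy"])/2)
    if n=="wrist":
        st=st or sensors.get_state(); T=np.eye(4);T[:3,:3]=st["ee_rot"];T[:3,3]=st["tool_pos"]; T=T@m["tool_from_camera"]
        return dict(f=f,c=(m["cx"],m["cy"]),R=T[:3,:3],t=T[:3,3],fish=True)
    return dict(f=f,c=(m["cx"],m["cy"]),R=m["attitude"],t=m["xyz"],fish=False)
def proj(c,P):
    p=(np.atleast_2d(P)-c["t"])@c["R"]; x,y,z=p[:,0],-p[:,1],-p[:,2]
    if c["fish"]:
        r=np.hypot(x,y)+1e-12; th=np.arctan2(r,z); u=c["f"]*th*x/r; v=c["f"]*th*y/r
    else: u=c["f"]*x/z; v=c["f"]*y/z
    return np.c_[u+c["c"][0],v+c["c"][1]]
def corners(d):
    a=[]
    for i in(-.5,.5):
        for j in np.linspace(-.5,.5,5):
            for k in(0,1): a.append((i*d[0],j*d[1],k*d[2]))
    return np.array(a)
def seatR(yaw): # z leans to +x (away) for yaw 0; y up slope toward robot
    y=np.array([-np.cos(SL),0,np.sin(SL)]); z=np.array([np.sin(SL),0,np.cos(SL)]); x=np.cross(y,z)
    return Ro.from_euler('z',yaw).as_matrix()@np.c_[x,y,z]
def pts_table(d,p): 
    R=Ro.from_euler('z',p[2]).as_matrix(); return corners(d)@R.T+[p[0],p[1],0]
def pts_seat(d,p,z=.026,off=0,lift=0):
    R=seatR(p[2]); return (corners(d)+[0,d[1]/2+off,lift])@R.T+[p[0],p[1],z]
S=4
def iou(c,P,m):
    q=proj(c,P); h=cv2.convexHull(np.round((q*S+S/2-.5)*16).astype(np.int32))
    w=np.zeros(m.shape,np.uint8); cv2.fillConvexPoly(w,h,1,shift=4)
    return (w&m).sum()/max(1,(w|m).sum())
def up(reg): 
    b=cv2.resize(reg.astype(np.float32),None,fx=S,fy=S,interpolation=cv2.INTER_LINEAR); return (b>.5).astype(np.uint8)
def look(names,cs,st=None,tag=None):
    "masks: {cam:{name:(mask,score)}}"
    out={}
    for c in cs:
        s=sensors.get_state(); im=cams.grab_frame(c)
        if tag: cv2.imwrite(f"pics/{tag}_{c}.png",im)
        out[c]=(cam(c,s),im,{n:cams.silhouettes(n,c) for n in names})
    return out
def fit(fn,p0,obs,sc=(.01,.01,.1)):
    "obs list of (cam,mask)"
    ms=[(c,up(m)) for c,m in obs]
    f=lambda v:-np.mean([iou(c,fn(np.array(v)*sc+p0),m) for c,m in ms])
    best=None
    for k in (0,1,-1,3,-3) :
        r=minimize(f,[0,0,k],method="Nelder-Mead",options=dict(xatol=.01,fatol=1e-4,initial_simplex=np.array([[0,0,k],[1,0,k],[0,1,k],[0,0,k+1.]])))
        if best is None or r.fun<best.fun: best=r
    return best.x*sc+p0,-best.fun
def ray(c,uv,z):
    d=np.array([uv[0]-c["c"][0],uv[1]-c["c"][1]])/c["f"]
    if c["fish"]:
        r=np.hypot(*d)+1e-12; v=np.array([d[0]/r*np.sin(r),-d[1]/r*np.sin(r),-np.cos(r)])
    else: v=np.array([d[0],-d[1],-1])
    v=c["R"]@v; return c["t"]+v*(z-c["t"][2])/v[2]
E
cat > a.py <<'E'
from h import *
import json
L=look(list(DIM),["top","scene"])
res={}
g=json.load(open('g.json')) if 0 else {"tube_long":(335.7,179.9,1.57),"tube_short":(375,230,1.5),"flat_bar":(297,226,1.5),"rect_tube":(219,223,1.5),"tube_kept":(190,150,0),"flat_kept":(139,179,0),"rect_kept":(250,151,0)}
for n,d in DIM.items():
    o=[]
    for c in L:
        cc,im,r=L[c]; 
        print(n,c,[(round(x["score"],2),[int(b) for b in x["box"]],int(x["region"].sum())) for x in r[n]][:2])
        if r[n]: o.append((c,cc,r[n][0]["region"]))
    loose=n in("tube_long","tube_short","flat_bar","rect_tube")
    u,v,y=g[n]; p=ray(L["top"][0],(u,v),.0 if loose else .026)
    fn=(lambda q:pts_table(d,q)) if loose else (lambda q:pts_seat(d,q))
    p0=np.array([p[0],p[1],y])
    for sub in [o]+[[k] for k in o]:
        q,s=fit(fn,p0,[(k[1],k[2]) for k in sub]); print("  ",[k[0] for k in sub],q.round(4),round(s,3))
        if len(sub)==len(o): res[n]=q.tolist()
json.dump(res,open("res.json","w"))
E
python3 a.py
```

```text
tube_long top [(0.67, [317, 170, 358, 191], 712)]
tube_long scene [(0.76, [296, 226, 340, 265], 918)]
   ['top', 'scene'] [ 0.6031 -0.2599  0.1144] 0.935
   ['top'] [ 0.6017 -0.2581  3.27  ] 0.925
   ['scene'] [ 0.6041 -0.2601  0.1205] 0.969
tube_short top [(0.75, [360, 223, 395, 239], 428)]
tube_short scene [(0.77, [299, 287, 333, 325], 863)]
   ['top', 'scene'] [ 0.4493 -0.3761  0.0016] 0.946
   ['top'] [ 0.4491 -0.3758  3.1429] 0.933
   ['scene'] [ 0.4492 -0.3759  0.0202] 0.967
flat_bar top [(0.94, [278, 218, 316, 233], 390)]
flat_bar scene [(0.56, [239, 237, 270, 272], 373)]
   ['top', 'scene'] [ 0.466  -0.1486  3.0003] 0.909
   ['top'] [ 0.4657 -0.1491 -0.1329] 0.927
   ['scene'] [ 0.4664 -0.1492  3.0087] 0.891
rect_tube top [(0.88, [201, 214, 236, 230], 572)]
rect_tube scene [(0.79, [195, 194, 226, 221], 549)]
   ['top', 'scene'] [ 0.4768  0.0788 -0.011 ] 0.923
   ['top'] [0.476  0.0788 0.0049] 0.918
   ['scene'] [ 0.4782  0.0787 -0.0026] 0.955
tube_kept top [(0.61, [179, 144, 197, 187], 633)]
tube_kept scene []
   ['top'] [0.6871 0.1785 0.1181] 0.925
   ['top'] [0.6871 0.1785 0.1181] 0.925
flat_kept top [(0.8, [133, 178, 144, 212], 402)]
flat_kept scene [(0.47, [168, 154, 198, 165], 183)]
   ['top', 'scene'] [0.597  0.3246 0.0577] 0.911
   ['top'] [0.5969 0.3246 0.0595] 0.93
   ['scene'] [0.5971 0.3244 0.0544] 0.894
rect_kept top [(0.64, [239, 146, 259, 185], 688)]
rect_kept scene [(0.63, [245, 176, 283, 201], 468)]
   ['top', 'scene'] [0.6981 0.0012 0.0124] 0.905
   ['top'] [ 0.6989  0.0011 -0.0035] 0.959
   ['scene'] [0.6984 0.006  0.1005] 0.873
```

```bash
cat >> h.py <<'E'
import json
def Rtool(xa,za): 
    xa=xa/np.linalg.norm(xa); za=za-xa*(xa@za); za/=np.linalg.norm(za); return np.c_[xa,np.cross(za,xa),za]
def place_pose(seat,d,lift,tcp_h,gap=.005,up=0.,z=.026):
    "TCP pose with the piece at its place; tcp_h = TCP height above piece underside"
    R=seatR(seat[2]); p=np.array([seat[0],seat[1],z])+R@[0,d[1]/2+gap,lift+tcp_h+up]
    return p,Rtool(-R[:,2],R[:,0])
def pick_pose(q,h,sgn=1):
    R=Ro.from_euler('z',q[2]).as_matrix()
    return np.array([q[0],q[1],h]),Rtool(np.array([0,0,-1.]),sgn*R[:,0])
E
python3 - <<'E'
from h import *
r=json.load(open("res.json"))
for n in("tube_long","tube_short","flat_bar","rect_tube"):
    for s in(1,-1):
        for h in (.004,.15):
            q=robot.ik(*pick_pose(r[n],h,s)); print(n,s,h,None if q is None else q.round(2))
for n,l in(("tube_kept",.04),("tube_kept",.08),("flat_kept",.008),("rect_kept",.025)):
    for u in(0,.08):
        q=robot.ik(*place_pose(r[n],DIM[n],l,.005,up=u)); print(n,l,u,None if q is None else q.round(2))
    p,R=place_pose(r[n],DIM[n],l,.005,up=.22)
    p-=[.05,0,0]; R=Rtool(np.array([0,0,-1.]),R[:,2])
    q=robot.ik(p,R); print("view",p.round(3),None if q is None else q.round(2))
E
```

```text
tube_long 1 0.004 [-0.41  0.64 -0.14  0.79  0.    1.05]
tube_long 1 0.15 [-0.41  0.52  0.06  1.11  0.    1.05]
tube_long -1 0.004 [-0.41  0.64 -0.14  0.79  0.   -2.09]
tube_long -1 0.15 [-0.41  0.52  0.06  1.11  0.   -2.09]
tube_short 1 0.004 [-0.7   0.54 -0.34  0.69  0.    0.87]
tube_short 1 0.15 [-0.7   0.41 -0.14  1.03  0.    0.87]
tube_short -1 0.004 [-0.7   0.54 -0.34  0.69  0.   -2.27]
tube_short -1 0.15 [-0.7   0.41 -0.14  1.03  0.   -2.27]
flat_bar 1 0.004 [-0.31  0.42 -0.58  0.57  0.   -1.74]
flat_bar 1 0.15 [-0.31  0.25 -0.37  0.95  0.   -1.74]
flat_bar -1 0.004 [-0.31  0.42 -0.58  0.57  0.    1.4 ]
flat_bar -1 0.15 [-0.31  0.25 -0.37  0.95  0.    1.4 ]
rect_tube 1 0.004 [ 0.16  0.41 -0.6   0.57  0.    1.75]
rect_tube 1 0.15 [ 0.16  0.24 -0.39  0.94  0.    1.75]
rect_tube -1 0.004 [ 0.16  0.41 -0.6   0.57  0.   -1.4 ]
rect_tube -1 0.15 [ 0.16  0.24 -0.39  0.94  0.   -1.4 ]
tube_kept 0.04 0 [0.25 0.73 0.24 1.29 0.03 0.13]
tube_kept 0.04 0.08 [0.25 0.72 0.44 1.5  0.03 0.13]
view [0.629 0.178 0.299] [0.28 0.48 0.38 1.46 0.   0.16]
tube_kept 0.08 0 [0.25 0.72 0.34 1.39 0.03 0.13]
tube_kept 0.08 0.08 [0.25 0.74 0.57 1.61 0.03 0.13]
view [0.637 0.179 0.338] [0.27 0.51 0.52 1.58 0.   0.16]
flat_kept 0.008 0 [0.49 0.69 0.08 1.15 0.09 0.43]
flat_kept 0.008 0.08 [0.48 0.67 0.24 1.34 0.09 0.42]
view [0.537 0.324 0.266] [0.54 0.43 0.21 1.35 0.   0.49]
rect_kept 0.025 0 [ 0.    0.71  0.17  1.24 -0.   -0.01]
rect_kept 0.025 0.08 [ 0.    0.7   0.36  1.44 -0.   -0.01]
view [0.637 0.001 0.284] [ 0.    0.45  0.28  1.4   0.   -0.01]
```

```bash
cat > b.py <<'E'
from h import *
r=json.load(open("res.json"))
for n in("flat_kept","tube_kept","rect_kept"):
    p,R=place_pose(r[n],DIM[n],.02,.005,up=.22); p-=[.05,0,0]; R=Rtool(np.array([0,0,-1.]),R[:,2])
    robot.goto(p,R)
    L=look([n],["wrist"],tag="v_"+n); cc,im,s=L["wrist"]
    print(n,sensors.get_state()["clock"],[(round(x["score"],2),[int(b) for b in x["box"]]) for x in s[n]][:3])
    t=cams.tip_of(n.replace("kept","tray_seat"),"wrist"); print("  seat",[(np.round(x["location"]).tolist(),round(x["score"],2), ray(cc,x["location"],.026).round(4)) for x in t][:3])
    if s[n]:
        q,sc=fit(lambda q:pts_seat(DIM[n],q),np.array(r[n]),[(cc,s[n][0]["region"])]); print("  fit",q.round(4),round(sc,3),"old",np.round(r[n],4))
        h=cv2.convexHull(np.round(proj(cc,pts_seat(DIM[n],q))).astype(np.int32)); im=im.copy(); cv2.polylines(im,[h],True,(0,255,0),1)
        h=cv2.convexHull(np.round(proj(cc,pts_seat(DIM[n],np.array(r[n])))).astype(np.int32)); cv2.polylines(im,[h],True,(0,0,255),1)
        # tray floor outline
        W=pts_seat((.1,.13,0),q); cv2.polylines(im,[cv2.convexHull(np.round(proj(cc,W)).astype(np.int32))],True,(255,255,0),1)
    cv2.imwrite(f"pics/v_{n}_fit.png",im)
E
python3 b.py
```

```text
flat_kept 4.1333 [(0.98, [243, 126, 266, 204])]
  seat []
  fit [0.5985 0.326  0.0518] 0.961 old [0.597  0.3246 0.0577]
tube_kept 5.0 [(0.91, [233, 123, 271, 223])]
  seat []
  fit [0.6882 0.181  0.1356] 0.983 old [0.6871 0.1785 0.1181]
rect_kept 5.8917 [(0.58, [234, 118, 280, 215]), (0.54, [431, 56, 510, 176])]
  seat [([256.0, 210.0], 0.82, array([0.7071, 0.0029, 0.026 ])), ([154.0, 44.0], 0.73, array([ 0.474 , -0.1392,  0.026 ]))]
  fit [ 0.6996  0.0024 -0.0018] 0.979 old [0.6981 0.0012 0.0124]
```

View pics/v_flat_kept_fit.png

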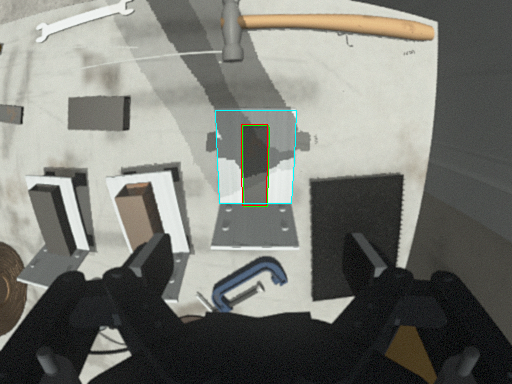

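View pics/v_tube_kept_fit.png

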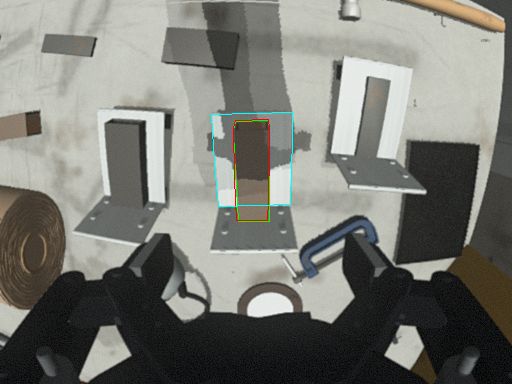

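View pics/v_rect_kept_fit.png

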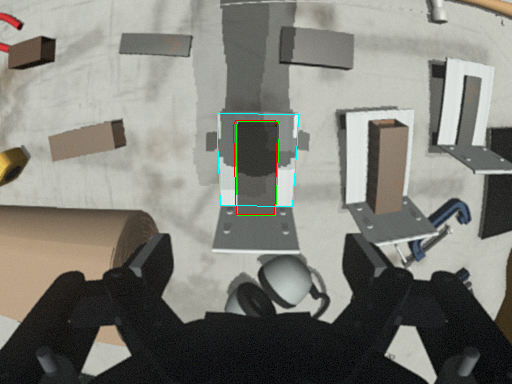

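The fits line up with the pictures: the kept pieces sit at the middle of the trays and the floor outlines match. I'll pick and place the rect tube first, then check it.

```bash
cat > c.py <<'E'
from h import *
import sys
n,kept,lift,h=sys.argv[1],sys.argv[2],float(sys.argv[3]),float(sys.argv[4])
SEAT={"flat_kept":[.5985,.3260,.0518],"tube_kept":[.6882,.1810,.1356],"rect_kept":[.6996,.0024,-.0018]}
r=json.load(open("res.json")); q=np.array(r[n]); q[2]=(q[2]+np.pi/2)%np.pi-np.pi/2
ck=lambda m:print(m,"t=%.2f w=%.4f"%((s:=sensors.get_state())["clock"],s["gripper_width"]),s["tool_pos"].round(4),s["wrist_force"].round(1),flush=True)
robot.goto(*pick_pose(q,.20))
L=look([n],["wrist"],tag="p_"+n); cc,im,s=L["wrist"]
print([(round(x["score"],2),[int(b) for b in x["box"]]) for x in s[n]][:3])
best=None
for x in s[n]:
    qq,sc=fit(lambda v:pts_table(DIM[n],v),q,[(cc,x["region"])]); print("fit",qq.round(4),round(sc,3))
    if best is None or sc>best[1]: best=(qq,sc)
q2=best[0]; q2[2]=(q2[2]+np.pi/2)%np.pi-np.pi/2
print("old",q.round(4),"new",q2.round(4))
assert best[1]>.9 and np.hypot(*(q2-q)[:2])<.012 and abs(q2[2]-q[2])<.15
robot.goto(*pick_pose(q2,.07))
hit=robot.servo_line(*pick_pose(q2,h),vel=.12,max_force=15); ck(f"down hit={hit}")
assert not hit
jaws.close(); ck("closed")
robot.servo_line(pick_pose(q2,.2)[0],vel=.3); ck("lifted")
seat=SEAT[kept]; d=DIM[n]
robot.goto(*place_pose(seat,d,lift,h,up=.13 if lift<.08 else .08)); ck("pre")
robot.servo_line(*place_pose(seat,d,lift,h,up=.012),vel=.15); ck("near")
hit=robot.servo_line(*place_pose(seat,d,lift,h,up=-.006),vel=.03,max_force=6)
s=sensors.get_state(); z=(seatR(seat[2]).T@(s["tool_pos"]-np.r_[seat[:2],.026])); ck(f"placed hit={hit} local {z.round(4)} height err {z[2]-lift-h:.4f}")
np.save("last.npy",[0])
if hit:
    jaws.gripper_open(); ck("open")
    robot.servo_line(place_pose(seat,d,lift,h,up=.12)[0],vel=.25)
    p,R=place_pose(seat,d,lift,.005,up=.22); p-=[.05,0,0]; R=Rtool(np.array([0,0,-1.]),R[:,2]); robot.goto(p,R)
    L=look([n],["wrist"],tag="q_"+n); cc,im,s=L["wrist"]; im=im.copy()
    for x in s[n][:3]:
        qq,sc=fit(lambda v:pts_seat(d,v,lift=lift),np.array(seat),[(cc,x["region"])]); print("result",round(x["score"],2),(seatR(seat[2]).T@np.r_[qq[:2]-seat[:2],0]).round(4),"dyaw",round(qq[2]-seat[2],3),round(sc,3))
    cv2.polylines(im,[cv2.convexHull(np.round(proj(cc,pts_seat(d,np.array(seat),lift=lift))).astype(np.int32))],True,(0,255,0),1)
    cv2.imwrite(f"pics/q_{n}_o.png",im); ck("end")
E
python3 c.py rect_tube rect_kept .025 .004
```

```text
[(0.69, [233, 122, 284, 214])]
fit [ 0.4788  0.0825 -0.0261] 0.981
old [ 0.4768  0.0788 -0.011 ] new [ 0.4788  0.0825 -0.0261]
down hit=False t=8.88 w=0.0851 [0.4802 0.0827 0.0052] [0.5 0.5 0.1]
closed t=9.30 w=0.0487 [0.4795 0.0826 0.005 ] [-1.6  0.8  5.6]
lifted t=10.10 w=0.0487 [0.4776 0.0823 0.1986] [-0.7  0.8 -3.1]
pre t=11.65 w=0.0487 [0.6784 0.0027 0.1922] [ 0.4  0.  -3. ]
near t=12.58 w=0.0485 [0.6552 0.0026 0.0788] [ 0.4  0.8 -2.9]
placed hit=True local [-0.      0.0544  0.0304] height err 0.0014 t=13.03 w=0.0488 [0.6527 0.0025 0.0671] [ 1.7 -0.4  3.9]
open t=13.48 w=0.0853 [0.6517 0.0025 0.0655] [ 0.3 -0.5 -0.1]
result 0.86 [ 0.0006  0.0027 -0.0006] dyaw 0.0 0.975
end t=14.72 w=0.0854 [0.6467 0.0024 0.2794] [ 0.2 -0.8  0.4]
```

View pics/q_rect_tube_o.png

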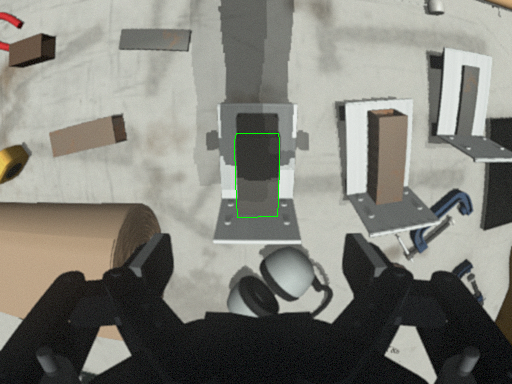

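```bash
python3 c.py flat_bar flat_kept .008 .001
```

```text
[(0.59, [242, 120, 271, 214])]
fit [ 0.4675 -0.1477 -0.1397] 0.954
old [ 0.466  -0.1486 -0.1413] new [ 0.4675 -0.1477 -0.1397]
down hit=False t=17.38 w=0.0851 [ 0.4688 -0.1481  0.0021] [ 1.  -0.6  0.4]
closed t=17.93 w=0.0298 [ 0.4678 -0.1478  0.0017] [-0.4  1.   6. ]
lifted t=18.75 w=0.0298 [ 0.4663 -0.1473  0.1985] [-0.3  1.  -2.9]
pre t=20.52 w=0.0301 [0.5692 0.3232 0.1746] [ 0.1 -0.5 -2.4]
near t=21.45 w=0.0298 [0.5452 0.3233 0.0601] [ 0.7  0.  -1. ]
placed hit=True local [0.0002 0.0596 0.0099] height err 0.0009 t=21.90 w=0.0300 [0.5424 0.3233 0.0481] [ 0.3 -0.   4.5]
open t=22.48 w=0.0855 [0.5417 0.3228 0.0468] [-0.2  0.5  0.4]
result 0.6 [ 0.0012  0.0025 -0.0005] dyaw 0.003 0.958
end t=23.73 w=0.0858 [0.5373 0.3249 0.2637] [-0.   0.1 -0.3]
```

The rect tube (column 235–279, rows 133–217) lies square on rect_kept, back at the backstop, with the kept piece showing above it at rows 112–133. Checking the flat bar next, and continuing with the long tube.

View pics/q_flat_bar_o.png

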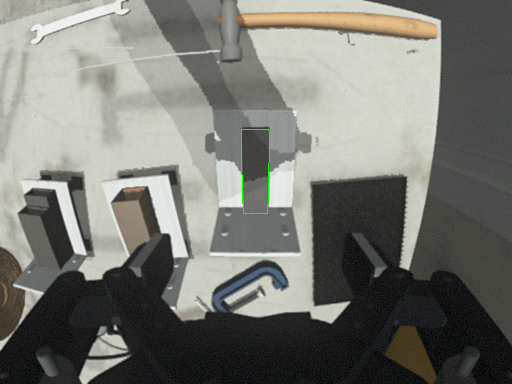

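```bash
python3 c.py tube_long tube_kept .04 .006
```

```text
[(0.68, [234, 117, 279, 226])]
fit [ 0.605  -0.2573  0.1199] 0.98
old [ 0.6031 -0.2599  0.1144] new [ 0.605  -0.2573  0.1199]
down hit=False t=27.22 w=0.0852 [ 0.6061 -0.2579  0.0073] [ 0.  -0.3  0.2]
closed t=27.71 w=0.0394 [ 0.6056 -0.2577  0.0069] [-0.4 -0.   5.2]
lifted t=28.51 w=0.0392 [ 0.6037 -0.2568  0.1977] [-0.5  0.5 -3.4]
pre t=30.12 w=0.0392 [0.6617 0.176  0.2115] [ 0.9 -0.6 -3.6]
near t=31.06 w=0.0392 [0.6381 0.1738 0.0974] [-0.3 -0.8 -3.7]
placed hit=True local [0.0001 0.0643 0.0472] height err 0.0012 t=31.50 w=0.0394 [0.6355 0.174  0.0855] [0.6 1.2 4.1]
open t=32.02 w=0.0854 [0.6344 0.1735 0.0838] [-0.3 -0.4  0.2]
result 0.71 [0. 0. 0.] dyaw 0.0 0.0
result 0.57 [ 0.0011  0.0022 -0.0005] dyaw 0.004 0.976
result 0.4 [0. 0. 0.] dyaw 0.0 0.0
end t=33.24 w=0.0854 [0.6288 0.1795 0.2961] [-0.2 -0.1 -0.3]
```

The flat bar (column 242–268, rows 128–213) covers flat_kept, square to the tray. Now the long tube.

View pics/q_tube_long_o.png

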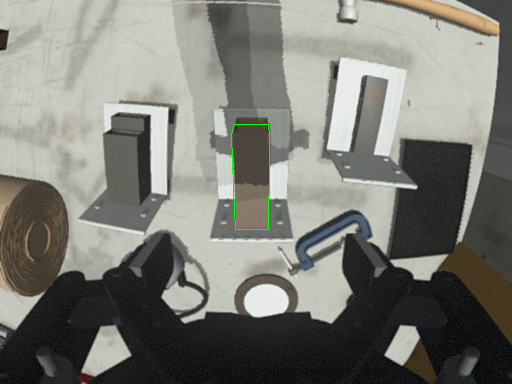

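The long tube (column 233–269, rows 124–229) lies on tube_kept. The extra 0.71 detection doesn't overlap the fit, so it was another piece. Now the short tube.

```bash
python3 c.py tube_short tube_kept .08 .006
```

```text
[(0.85, [236, 132, 277, 213])]
fit [ 0.45   -0.3737  0.016 ] 0.976
old [ 0.4493 -0.3761  0.0016] new [ 0.45   -0.3737  0.016 ]
down hit=False t=36.73 w=0.0856 [ 0.451  -0.3745  0.0072] [ 0.1  0.1 -0.1]
closed t=37.23 w=0.0395 [ 0.4505 -0.3742  0.0068] [-0.5  0.   5.2]
lifted t=38.02 w=0.0393 [ 0.449  -0.3729  0.1981] [ 0.1 -0.4 -2.8]
pre t=40.17 w=0.0391 [0.6791 0.1781 0.198 ] [-0.1 -0.1 -1.5]
near t=40.77 w=0.0393 [0.6651 0.1772 0.132 ] [ 0.1  0.9 -1.9]
placed hit=True local [0.0001 0.0443 0.0871] height err 0.0011 t=41.23 w=0.0395 [0.6632 0.1777 0.1204] [ 1.2 -0.8  4.6]
open t=41.74 w=0.0856 [0.6624 0.1774 0.1187] [-0.3 -0.1  0.1]
result 0.56 [ 0.0011  0.0038 -0.0008] dyaw -0.005 0.961
end t=42.97 w=0.0857 [0.6565 0.1834 0.3313] [-0.8 -0.4  0.2]
```

```bash
python3 - <<'E'
from h import *
robot.goto([.45,-.1,.33],Rtool(np.array([0,0,-1.]),np.array([0,1.,0])))
SEAT={"flat":[.5985,.3260,.0518],"tube":[.6882,.1810,.1356],"rect":[.6996,.0024,-.0018]}
P=[("tube_kept",0,"tube"),("tube_long",.04,"tube"),("tube_short",.08,"tube"),("flat_bar",.008,"flat"),("rect_kept",0,"rect"),("rect_tube",.025,"rect")]
ims=[]
for c in("top","scene"):
    im=cams.grab_frame(c); cc=cam(c); S3=4
    big=cv2.resize(im,None,fx=S3,fy=S3,interpolation=cv2.INTER_CUBIC); ov=big.copy()
    for n,l,t in P: cv2.polylines(ov,[cv2.convexHull(np.round(proj(cc,pts_seat(DIM[n],np.array(SEAT[t]),lift=l,off=.004 if l else 0))*S3+S3/2).astype(np.int32))],True,(0,255,0),1)
    x0,y0=(105,125) if c=="top" else (145,110)
    cr=lambda b:b[y0*S3:(y0+110)*S3,x0*S3:(x0+185)*S3]
    cv2.imwrite(f"pics/f_{c}.png",cr(ov)); cv2.imwrite(f"pics/fr_{c}.png",cr(big))
print(sensors.get_state()["clock"])
E
```

```text
44.3917
```

View pics/f_top.png

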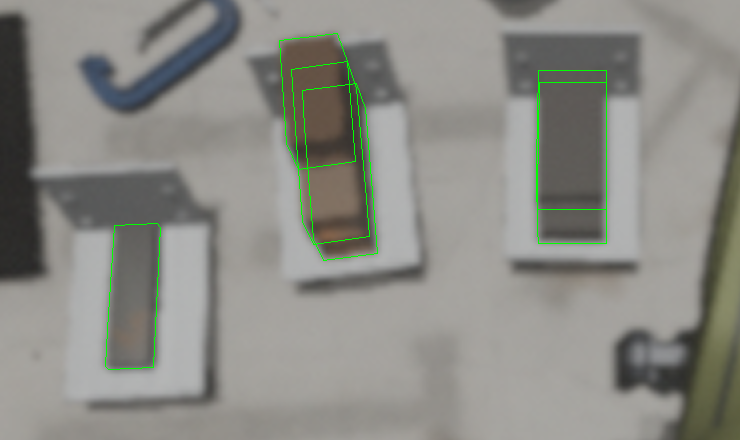

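View pics/f_scene.png

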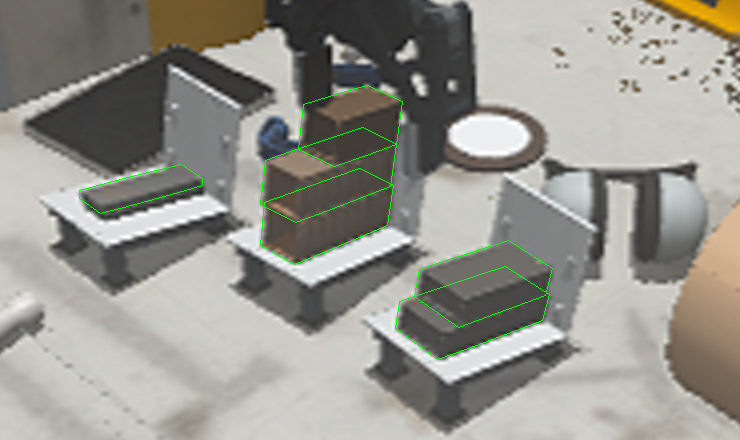

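View pics/fr_scene.png

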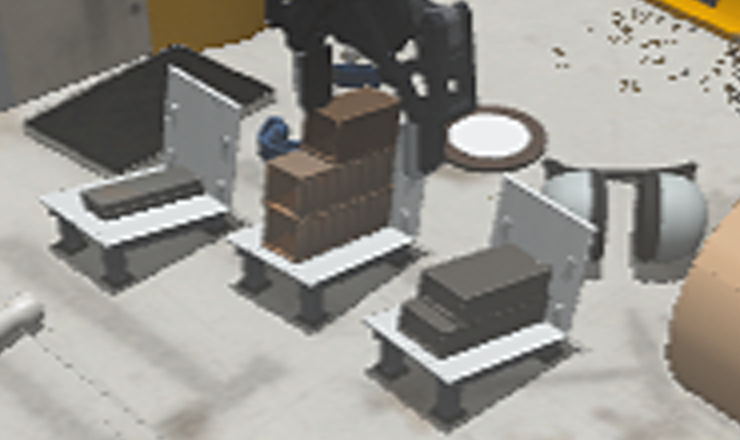

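View pics/q_tube_short_o.png

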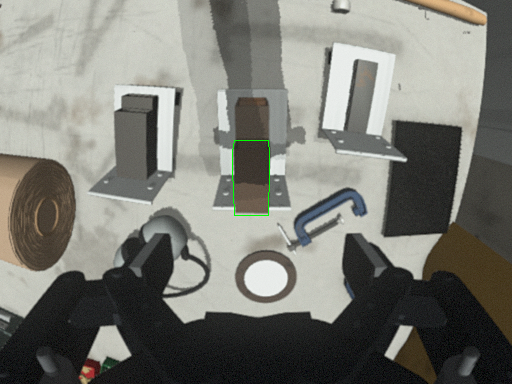

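In both fixed cameras all the stacks match the predicted outlines within a pixel or so. The kept pieces haven't moved and the arm is clear.

```bash
python3 -c "
from plant import *
from plant import order,sensors
order.job_done(); print(sensors.get_state()['clock'])"
```

```text
the job is handed in; nothing more can be done
the job is handed in; nothing more can be done
```

All four offcuts are put away and the job is handed in, at about 44 s of the 99 s allowed. The rect tube is on rect_kept, the flat bar on flat_kept, the long tube on tube_kept and the short tube on top of the long one.

**Placement:** I measured each piece with the wrist camera just after placing it. Each was within about 1 mm of the tray's middle line, 2–4 mm off the backstop and within 0.005 rad of the tray's direction. Contact came 1 mm from the predicted height every time, with about 6 N of force.

**Final pictures:** The last top and scene pictures showed every stack on its predicted outline to about a pixel. The kept pieces hadn't visibly moved, and the arm was clear of everything.

**Disagreements:** Right after the long tube was placed, its network's top report (0.71) and third report (0.40) lay off the stack. The second report (0.57) fitted the placed tube, and the picture confirmed it, so I ignored the other two. The gap to the backstop measured 2–4 mm against the 5 mm I aimed for, which is still inside the tolerance. I couldn't measure flat_kept separately at the end, because the flat bar covers it.

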